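# Match the coffee cups to their saucers

## Task

The four small coffee cups have got mixed up with their saucers: carry each cup to the saucer of its own colour and set it down gently, upright, in the middle of it. A saucer that holds the wrong cup must be cleared before its own cup goes on. Leave the saucers, the amber glass and the white sugar bowl where they stand, and do not tip over any cup.

Things in the scene. Friction and masses are not known exactly. Their poses are not given: they have to be found in the camera images.
- cup_red: small red glazed coffee cup without handle, upright and open at the top: 58 mm high, 58 mm across at the rim, 54 mm across 14 mm above the underside, narrowing to a 44 mm foot; wall 4 mm; about 0.13 kg; at the start it stands on the yellow saucer. Origin: centre of the underside of its foot; z up along its axis.
- cup_yellow: small yellow glazed coffee cup without handle, upright and open at the top: 58 mm high, 58 mm across at the rim, 54 mm across 14 mm above the underside, narrowing to a 44 mm foot; wall 4 mm; about 0.13 kg; at the start it stands on the blue saucer. Origin: centre of the underside of its foot; z up along its axis.
- cup_blue: small blue glazed coffee cup without handle, upright and open at the top: 58 mm high, 58 mm across at the rim, 54 mm across 14 mm above the underside, narrowing to a 44 mm foot; wall 4 mm; about 0.13 kg; at the start it stands on the counter. Origin: centre of the underside of its foot; z up along its axis.
- cup_green: small green glazed coffee cup without handle, upright and open at the top: 58 mm high, 58 mm across at the rim, 54 mm across 14 mm above the underside, narrowing to a 44 mm foot; wall 4 mm; about 0.13 kg; at the start it stands on the counter. Origin: centre of the underside of its foot; z up along its axis.
- saucer_red: red glazed round saucer, loose on the counter, 110 mm across and 13 mm high at its sloping rim; flat middle about 68 mm across, its upper face 6 mm above the counter; about 0.25 kg; empty at the start. Origin: centre of its underside; z up.
- saucer_yellow: yellow glazed round saucer, loose on the counter, 110 mm across and 13 mm high at its sloping rim; flat middle about 68 mm across, its upper face 6 mm above the counter; about 0.25 kg; carries the red cup at the start. Origin: centre of its underside; z up.
- saucer_blue: blue glazed round saucer, loose on the counter, 110 mm across and 13 mm high at its sloping rim; flat middle about 68 mm across, its upper face 6 mm above the counter; about 0.25 kg; carries the yellow cup at the start. Origin: centre of its underside; z up.
- saucer_green: green glazed round saucer, loose on the counter, 110 mm across and 13 mm high at its sloping rim; flat middle about 68 mm across, its upper face 6 mm above the counter; about 0.25 kg; empty at the start. Origin: centre of its underside; z up.
- tumbler: amber drinking glass standing among the cups, 64 mm across, 90 mm high; not to be moved. Origin: centre of its underside; z up.
- sugar: closed white china sugar bowl with a small knob on its lid, 74 mm across, 77 mm high; not to be moved. Three coffee pods (36 mm across, 28 mm high) also lie between the things, unlisted. Origin: centre of its underside; z up.
Not all that is in view belongs to the job. Of the things like the cup_red, leave any that is black; of the rest the smaller one is meant.

How it is judged:
At the end, for the whole second after the job is handed in: Each of the four cups stands upright (within 0.12 rad) and at rest on the flat middle of the saucer of its own colour, its axis within 13 mm of the saucer's, released, and the saucers lie flat (horizontal distance between cup_red and saucer_red below 0.013 m and z of cup_red in the frame of saucer_red between 0.003 and 0.01 m and angle between each of cup_red, cup_yellow, cup_blue, cup_green's own z axis and vertical below 0.12 rad and linear speed of each of cup_red, cup_yellow, cup_blue, cup_green below 0.02 m/s and angle between each of saucer_red, saucer_yellow, saucer_blue, saucer_green's own z axis and vertical below 0.08 rad and contact force between each of cup_red, cup_yellow, cup_blue, cup_green and the fingers below 0.05 N and horizontal distance between cup_yellow and saucer_yellow below 0.013 m and z of cup_yellow in the frame of saucer_yellow between 0.003 and 0.01 m and horizontal distance between cup_blue and saucer_blue below 0.013 m and z of cup_blue in the frame of saucer_blue between 0.003 and 0.01 m and horizontal distance between cup_green and saucer_green below 0.013 m and z of cup_green in the frame of saucer_green between 0.003 and 0.01 m); the robot touches nothing.
It fails at once if a cup is knocked over (angle between any of cup_red, cup_yellow, cup_blue, cup_green's own z axis and vertical above 1 rad).
It fails at once if a cup is dropped (let go and falling faster than 0.55 m/s, a fall of about 15 mm) ((linear speed of cup_red above 0.55 m/s and contact force between cup_red and the fingers below 0.05 N) or (linear speed of cup_yellow above 0.55 m/s and contact force between cup_yellow and the fingers below 0.05 N) or (linear speed of cup_blue above 0.55 m/s and contact force between cup_blue and the fingers below 0.05 N) or (linear speed of cup_green above 0.55 m/s and contact force between cup_green and the fingers below 0.05 N)).
It fails at once if a saucer is moved more than 40 mm (distance of any of saucer_red, saucer_yellow, saucer_blue, saucer_green from where it was at the start of the episode above 0.04 m).
It fails at once if the amber tumbler is moved more than 30 mm or knocked over (distance of tumbler from where it was at the start of the episode above 0.03 m or angle between tumbler's own z axis and vertical above 0.5 rad).
It fails at once if the sugar bowl is moved more than 30 mm or knocked over (distance of sugar from where it was at the start of the episode above 0.03 m or angle between sugar's own z axis and vertical above 0.5 rad).
It also fails if it takes over 112 s, if anything falls off the work surface, if the arm or the gripper's body presses on something with over 40 N, if the wrist force passes 120 N, or if a joint passes its speed limit or range.

## Robot

A 6-joint arm with a two-finger parallel gripper is mounted at the origin on the work surface. World frame = base frame: x ahead of the robot, y to its left, z up, the work surface at z = 0. Lengths are in m, angles in rad, forces in N, time in s.
With the tool pointing down it reaches from about 0.4 to 0.825 m from the base axis. Payload 7 kg.
Tool frame: the origin (TCP) lies at the very end of the fingers, on their centre line; the grasp point (between the pads) lies 19 mm behind it (r.pinch_z is the distance from the TCP to the grasp point, in m); z points along the fingers, y is the line along which they close (so a half turn about z gives the same grasp; the last joint's range is limited). The gripper opens to 85 mm and grips with 20 to 120 N. Pads are 22 mm wide; open, the fingers measure 114 mm over their backs; the gripper's body (76 mm by 85 mm) begins 54 mm behind the grasp point. The pads swing forward as they close: fully open they stand 13 mm farther back than shut.
Start: joints at [-1.011, 0.359, 0.012, 0, -1.224, -0.288], TCP at [0.181, -0.65, 0.231] pointing down, gripper open.
Joint ranges: [-3.07, 3.07], [-1.43, 2.12], [-1.02, 1.25], [-3.03, 1.67], [-3.05, -0], [-3.03, 3.03]. Speed limits (rad/s): [2.39, 2.39, 3.01, 3.14, 3.14, 3.14].

## Interface

Orientations are given as a rotation vector (axis times angle).
In Python, from rig import r, hand, inverse_kinematics, vision, ticket, models, current_time, current_joints, current_dq, current_joint_torque, current_position, current_ee_rot, current_ft_force, current_ft_torque, current_finger_gap, current_gripper_force gives the robot as it stands. Calls block until the motion is done:
- r.move_pose(position, orientation): joint-space move of the TCP to a pose.
- r.move_l(position, speed=0.15, rot=None): straight line of the TCP; rot=None keeps the orientation; speed is the mean speed in m/s.
- r.goto_joints(angles): joint-space move.
- hand.let_go() and hand.grab(grasp_force=None): open the fingers fully, or close them until they stop; grasp_force is the grip in N (None keeps the last).
- r.dwell(seconds).
- inverse_kinematics(position, orientation): joint angles nearest the present ones, or None.
- vision.read_camera(name): name is "scene" or "top" or "wrist"; returns a dict with "pixels" (400x640x3 uint8, red, green, blue), "z_map" (400x640 float32, m along the optical axis (not along the pixel's ray), 0 where there is no reading), "K" (3x3 intrinsics, pixels), "extrinsics" (4x4, takes a point from camera to world coordinates); the wrist camera has in their place "T_tool_cam" (4x4, takes a point from camera to tool coordinates, whose origin is the TCP and whose axes are the flange's). Camera axes: x right, y up, looking along -z (the intrinsics and any distortion apply to the point x, -y, -z); pixel columns grow to the right and rows downward; lengths in m; the calibration is good to about 2 mm. A picture is of the moment at which its call begins: read the wrist's pose just before it.
A pose or a line that the arm cannot do raises r.Unreachable and nothing moves.
- ticket.finish_job(): hands the job in; it is judged then, once.
Trained networks look in a picture, given as the dict that the camera call returned (one of the last four; its "shot" number tells which), for a name from the list of things; names that differ only in an ending like _2 or _b are one class to them, and where a whole thing is asked for, a point or a joint stands for the part that bears it (a point fixed in the world has none). Each returns a list of dicts, best first, with "conf" (0 to 1); they miss things now and then, are a little off and sometimes report something else, mostly with a low value. They report only what shows in the picture. A call takes as long as a camera call. They do not tell look-alikes from the thing itself.
- models.recognise(picture, thing): "rect" ([left, top, width, height] in pixels, round what is visible of it).
- models.regions_of(picture, thing): "region" (400x640 bool, what is visible of it) and "rect" ([left, top, width, height] in pixels, round what is visible of it).
- models.mark_of(picture, thing): "position" ([column, row] in pixels: a listed point, or the origin of a listed thing).
Readings, each from a call of its own:
- current_time(): time.
- current_joints(): joint angles.
- current_dq(): joint speeds.
- current_joint_torque(): joint torques, N m.
- current_position(): TCP position.
- current_ee_rot(): TCP orientation.
- current_ft_force(): force on the tool from outside, world axes, zero at the start.
- current_ft_torque(): the same for the moment, N m.
- current_finger_gap(): finger opening in m.
- current_gripper_force(): force on a finger pad.
Only numpy, scipy, OpenCV 4.12 (cv2) and the standard library are available. Lean on these libraries where they do the work, as an engineer would, in place of code of your own. Each camera call takes 0.05 s, during which the arm holds its last target. There are 200 camera calls.

## Working session

There is one attempt and no reset: what is moved stays moved. The work goes in short steps, each a Python script; the robot and the scene stay as the last script left them, time stands still between calls to the robot, and variables do not carry over. Pictures are saved under pics/ and viewed, at most 14 in all, crops included, and the job is handed in when it is done.

```bash
mkdir -p pics; ls; python3 - <<'E'
from rig import *
import cv2,numpy as np
for n in("top","scene"):
    p=vision.read_camera(n); cv2.imwrite(f"pics/{n}0.png",p["pixels"][:,:,::-1]); np.savez(f"{n}0.npz",**{k:v for k,v in p.items() if isinstance(v,np.ndarray)})
    print(n,p["K"],p["extrinsics"],p.keys())
    for t in("cup_red","cup_yellow","cup_blue","cup_green","saucer_red","saucer_yellow","saucer_blue","saucer_green","tumbler","sugar"):
        print(t,[(d["rect"],round(d["conf"],2)) for d in models.recognise(p,t)])
print(current_time())
E
```

```text
pics
top [[437.80095881   0.         320.11802835]
 [  0.         437.80095881 200.24406957]
 [  0.           0.           1.        ]] [[ 0.00909282  0.9955997  -0.09326607  0.38201816]
 [-0.99930651  0.0056793  -0.03680017 -0.01038861]
 [-0.03610855  0.09353601  0.9949609   0.95295181]
 [ 0.          0.          0.          1.        ]] dict_keys(['pixels', 'z_map', 'K', 'extrinsics', 'shot'])
cup_red [([367.3, 246.7, 26.6, 31.9], 0.92), ([270.4, 187.9, 25.3, 31.6], 0.59), ([179.2, 249.5, 40.0, 43.7], 0.59)]
cup_yellow [([262.9, 103.4, 28.4, 30.9], 0.82)]
cup_blue [([370.0, 186.0, 29.4, 31.1], 0.55)]
cup_green [([180.8, 105.6, 28.4, 30.2], 0.97)]
saucer_red [([444.8, 107.3, 48.2, 50.5], 0.91)]
saucer_yellow [([261.1, 185.5, 51.3, 48.2], 0.86)]
saucer_blue [([251.4, 101.7, 55.0, 46.2], 0.71)]
saucer_green [([442.0, 177.7, 49.7, 52.1], 0.96)]
tumbler [([365.9, 112.7, 29.7, 37.4], 0.81)]
sugar [([188.4, 184.5, 35.7, 36.0], 0.63)]
scene [[369.42608798   0.         318.14260339]
 [  0.         369.42608798 200.91712629]
 [  0.           0.           1.        ]] [[ 0.16102951 -0.7814968
[... 157 characters left out ...]
.          1.        ]] dict_keys(['pixels', 'z_map', 'K', 'extrinsics', 'shot'])
cup_red [([350.4, 169.1, 23.7, 34.9], 0.81), ([399.5, 117.2, 35.5, 43.1], 0.81), ([258.5, 148.1, 25.1, 31.9], 0.8), ([261.1, 186.8, 23.9, 32.6], 0.68)]
cup_yellow [([379.8, 236.3, 32.1, 34.5], 0.92)]
cup_blue [([260.6, 185.8, 25.8, 30.8], 0.88)]
cup_green [([460.0, 226.9, 37.4, 35.2], 0.86)]
saucer_red [([154.3, 262.2, 54.3, 50.3], 0.94)]
saucer_yellow [([332.6, 178.7, 50.9, 36.9], 0.79), ([461.4, 224.8, 33.5, 36.0], 0.37)]
saucer_blue [([363.7, 237.7, 52.0, 48.3], 0.98)]
saucer_green [([168.3, 204.4, 45.9, 36.0], 0.95)]
tumbler [([263.4, 233.8, 32.8, 46.0], 0.92)]
sugar [([414.3, 164.9, 33.4, 35.7], 0.84)]
1.1
```

```bash
python3 - <<'E'
import cv2
a=cv2.imread("pics/top0.png")[80:320,150:520]; cv2.imwrite("pics/topc.png",cv2.resize(a,(740,480),interpolation=cv2.INTER_CUBIC))
E
```

```text
(no output)
```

View pics/topc.png

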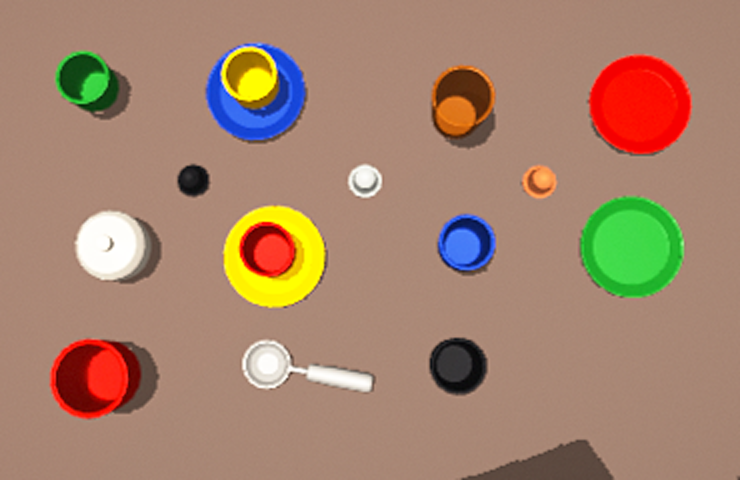

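View pics/scene0.png

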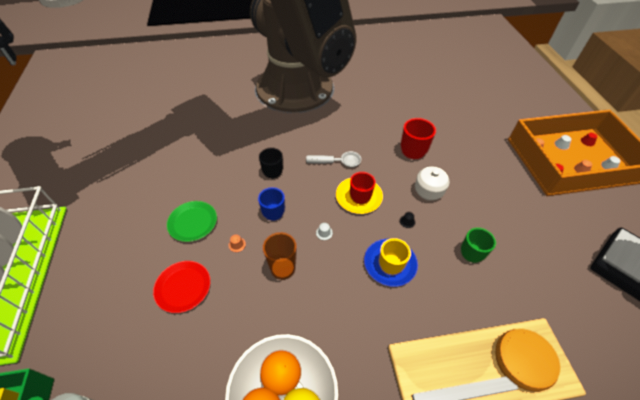

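The scene shows three things that could pass for cup_red, by top-image pixel:
- the small red cup on the yellow saucer at (283,203)
- a larger red mug at (199,268)
- a black cup at (380,262)

By the description I choose (283,203). The blue cup is at (384,201), green at (193,120) and yellow at (275,118). The red saucer is free, so the order red, yellow, blue, green needs no parking spot.

```bash
cat > h.py <<'E'
import numpy as np,cv2
from scipy.optimize import least_squares
H={"red":[0],"yellow":[30],"blue":[110],"green":[62]}
def cloud(p):
    K,T,z=p["K"],p["extrinsics"],p["z_map"]; v,u=np.mgrid[:400,:640]
    c=np.stack([(u-K[0,2])/K[0,0]*z,-(v-K[1,2])/K[1,1]*z,-z],-1)
    return c@T[:3,:3].T+T[:3,3]
def mask(p,col):
    h=cv2.cvtColor(p["pixels"],cv2.COLOR_RGB2HSV).astype(int); d=np.abs(h[...,0]-H[col][0]); d=np.minimum(d,180-d)
    return (d<10)&(h[...,1]>150)&(h[...,2]>40)&(p["z_map"]>0)
def project(p,X):
    T=p["extrinsics"]; c=(X-T[:3,3])@T[:3,:3]; K=p["K"]
    return np.stack([K[0,0]*c[:,0]/-c[:,2]+K[0,2],K[1,1]*-c[:,1]/-c[:,2]+K[1,2]],-1)
def circle(P,R):
    # fixed-radius fit of boundary: hull of points
    hull=cv2.convexHull(P.astype(np.float32)).reshape(-1,2)
    s=least_squares(lambda c:np.hypot(*(hull-c).T)-R,P.mean(0),loss="soft_l1",f_scale=.002)
    return s.x,np.abs(s.fun).mean()
def box(u0,v0,r=32):
    m=np.zeros((400,640),bool); m[v0-r:v0+r,u0-r:u0+r]=1; return m
E
python3 - <<'E'
from h import *
p={k:v for k,v in np.load("top0.npz").items()}
X=cloud(p)
print("table z",np.median(X[150:160,300:350,2]))
seed={"red":(283,203),"yellow":(275,118),"blue":(384,201),"green":(193,120)}
sau={"red":(470,132),"yellow":(287,208),"blue":(278,126),"green":(466,204)}
for c in seed:
    m=mask(p,c)&box(*seed[c],24); zs=X[...,2]
    q=X[m&(zs>.035)]; zt=np.percentile(q[:,2],95); t=q[q[:,2]>zt-.012]
    ctr,e=circle(t[:,:2],.029); print("cup",c,ctr.round(4),"err",e.round(4),"ztop",zt.round(4),len(t))
    m=mask(p,c)&box(*sau[c])&(zs<.03); q=X[m]
    ctr,e=circle(q[:,:2],.055); print("saucer",c,ctr.round(4),"err",e.round(4),"z",np.percentile(q[:,2],[5,50,95]).round(4),"r",np.hypot(*ctr).round(3),len(q))
for n,(u,v) in dict(tumbler=(381,130),sugar=(206,203),podk=(246,170),podw=(332,170),podo=(420,170),black=(380,262),bigred=(199,268)).items():
    b=box(u,v,22)&(X[...,2]>.015); print(n,np.median(X[b][:,:2],0).round(3))
E
```

```text
table z 8.461455227953829e-05
cup red [0.456  0.0983] err 0.0014 ztop 0.0658 160
saucer red [ 0.6236 -0.2999] err 0.0014 z [0.0029 0.007  0.0133] r 0.692 2017
cup yellow [0.6395 0.12  ] err 0.0008 ztop 0.066 178
saucer yellow [0.4542 0.0975] err 0.0007 z [0.0026 0.0082 0.0145] r 0.465 1389
cup blue [ 0.4659 -0.1058] err 0.0011 ztop 0.0603 167
saucer blue [0.637 0.121] err 0.0012 z [0.0039 0.0082 0.0143] r 0.648 1095
cup green [0.6379 0.2975] err 0.0006 ztop 0.0599 229
saucer green [ 0.4663 -0.2864] err 0.0018 z [0.0035 0.0069 0.0133] r 0.547 1998
tumbler [ 0.621 -0.102]
sugar [0.459 0.258]
podk [0.535 0.186]
podw [ 0.535 -0.003]
podo [ 0.535 -0.189]
black [ 0.337 -0.107]
bigred [0.323 0.286]
```

```bash
cat >> h.py <<'E'
CUP={"red":(.456,.0983,.006),"yellow":(.6395,.120,.006),"blue":(.4659,-.1058,0),"green":(.6379,.2975,0)}
SAU={"red":(.6236,-.2999),"yellow":(.4542,.0975),"blue":(.637,.121),"green":(.4663,-.2864)}
E
python3 - <<'E'
from h import *; from rig import *
print(current_ee_rot(),current_time())
for R in([0,np.pi,0],[np.pi,0,0]):
    for c in CUP:
        print(R,c,[None if (q:=inverse_kinematics([*xy[:2],z],R)) is None else np.round(q,2) for xy in(CUP[c],SAU[c]) for z in(.022,.15,.2)])
E
```

```text
[-4.25655410e-01  3.11260408e+00 -4.04738957e-05] 1.1
[0, 3.141592653589793, 0] red [array([ 0.64,  0.27, -0.7 ,  0.  , -0.6 , -2.21]), array([ 0.64,  0.09, -0.55,  0.  , -0.94, -2.21]), array([ 0.64,  0.03, -0.48,  0.  , -1.06, -2.21]), array([-0.17,  0.56, -0.17,  0.  , -0.83, -1.4 ]), array([-0.17,  0.44, -0.05,  0.  , -1.08, -1.4 ]), array([-0.17,  0.4 ,  0.01,  0.  , -1.18, -1.4 ])]
[0, 3.141592653589793, 0] yellow [array([ 0.48,  0.51, -0.28,  0.  , -0.78, -2.06]), array([ 0.48,  0.38, -0.15,  0.  , -1.04, -2.06]), array([ 0.48,  0.34, -0.09,  0.  , -1.14, -2.06]), array([ 0.64,  0.27, -0.7 ,  0.  , -0.6 , -2.21]), array([ 0.64,  0.08, -0.55,  0.  , -0.94, -2.21]), array([ 0.64,  0.03, -0.48,  0.  , -1.06, -2.21])]
[0, 3.141592653589793, 0] blue [array([ 0.19,  0.29, -0.67,  0.  , -0.61, -1.76]), array([ 0.19,  0.11, -0.53,  0.  , -0.94, -1.76]), array([ 0.19,  0.05, -0.45,  0.  , -1.06, -1.76]), array([ 0.49,  0.51, -0.28,  0.  , -0.78, -2.06]), array([ 0.49,  0.37, -0.16,  0.  , -1.04, -2.06]), array([ 0.49,  0.34, -0.1 ,  0.  , -1.14, -2.06])]
[0, 3.141592653589793, 0] green
[... 961 characters left out ...]
  0.  , -1.06,  0.93])]
[3.141592653589793, 0, 0] blue [array([ 0.19,  0.29, -0.67,  0.  , -0.61,  1.38]), array([ 0.19,  0.11, -0.53,  0.  , -0.94,  1.38]), array([ 0.19,  0.05, -0.45,  0.  , -1.06,  1.38]), array([ 0.49,  0.51, -0.28,  0.  , -0.78,  1.08]), array([ 0.49,  0.37, -0.16,  0.  , -1.04,  1.08]), array([ 0.49,  0.34, -0.1 ,  0.  , -1.14,  1.08])]
[3.141592653589793, 0, 0] green [array([ 0.71,  0.58, -0.14,  0.  , -0.85,  0.86]), array([ 0.71,  0.46, -0.02,  0.  , -1.09,  0.86]), array([ 0.71,  0.42,  0.04,  0.  , -1.19,  0.86]), array([-0.19,  0.38, -0.52,  0.  , -0.67,  1.76]), array([-0.19,  0.22, -0.38,  0.  , -0.97,  1.76]), array([-0.19,  0.17, -0.32,  0.  , -1.08,  1.76])]
```

```bash
python3 - <<'E'
from h import *; from rig import *
r.move_pose([.456,.0983,.20],[np.pi,0,0]); print(current_time(),current_position(),current_ft_force())
p=vision.read_camera("wrist"); cv2.imwrite("pics/w1.png",p["pixels"][:,:,::-1])
E
```

```text
3.9083 [0.45617393 0.09788641 0.199989  ] [-0.05182912  0.07604466 -0.10352901]
```

View pics/w1.png

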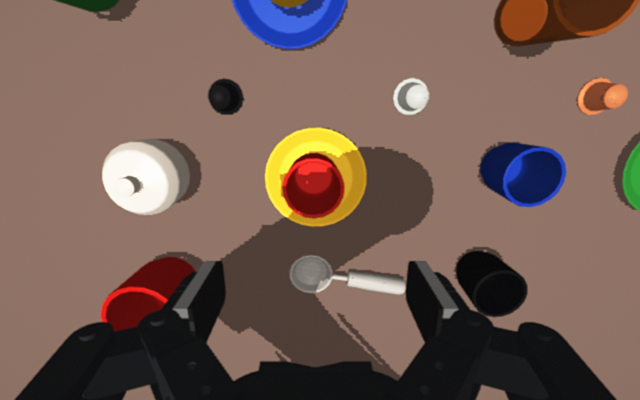

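The close view shows the small red cup at (313,185) on the yellow saucer. It is clearly smaller than the red mug at (150,290), and the black cup is at (492,282). The choice stands, so I'll move the red cup first.

```bash
cat >> h.py <<'E'
def carry(c,up=.2):
    from rig import r,hand,current_time,current_position,current_ft_force,current_finger_gap,current_gripper_force
    R=[np.pi,0,0]; x,y,z0=CUP[c]; s=SAU[c]; g=.019
    if np.hypot(*(current_position()[:2]-np.array([x,y])))>.005: r.move_pose([x,y,up],R)
    r.move_l([x,y,.07+z0],.25); r.move_l([x,y,g+z0],.08)
    hand.grab(35); gap=current_finger_gap(); print(c,"gap",round(gap,4),"F",current_gripper_force())
    if not .05<gap<.064: raise SystemExit("bad grasp")
    r.move_l([x,y,g+z0+.03],.08); r.move_l([x,y,up],.25); print("lifted gap",current_finger_gap())
    r.move_l([*s,up],.3); r.move_l([*s,g+.006+.03],.2)
    r.dwell(.2); f0=current_ft_force()[2]; z=g+.006+.004
    r.move_l([*s,z],.05)
    while z>g+.005:
        f=current_ft_force()[2]-f0
        if f>2: break
        z-=.001; r.move_l([*s,z],.02)
    print("set at",round(z,4),"df",current_ft_force()[2]-f0)
    hand.let_go(); r.move_l([*s,.09],.1); r.move_l([*s,up],.3); print("t",current_time())
E
python3 - <<'E'
from h import *; from rig import *
carry("red")
p=vision.read_camera("top"); cv2.imwrite("pics/t1.png",cv2.resize(p["pixels"][80:320,150:520,::-1],(740,480)))
E
```

```text
red gap 0.0572 F 35.98189012496732
lifted gap 0.05692927835731842
set at 0.025 df 7.769163639811301
t 13.0833
```

View pics/t1.png

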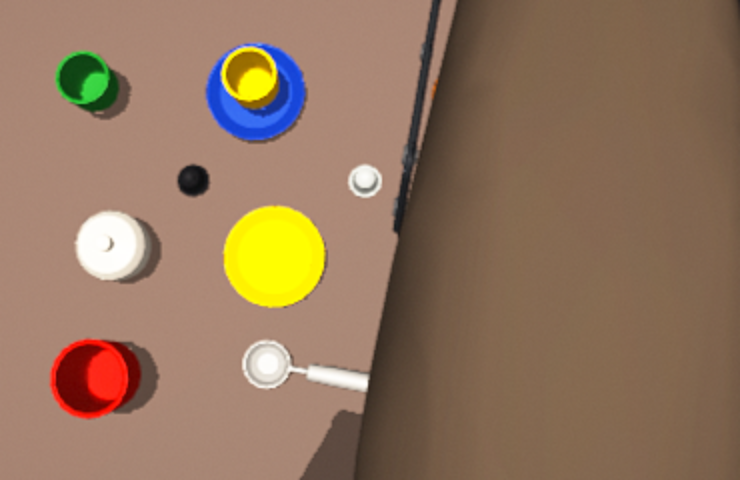

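The yellow saucer at (275,256) is empty and unmoved, and the arm hides the right side. Next is the yellow cup, then a check of the red placing.

```bash
cat > meas.py <<'E'
from h import *; from rig import *
def meas(cols):
    p=vision.read_camera("top"); X=cloud(p); zs=X[...,2]; seg=lambda c,w,R,lo,hi:None
    for c in cols:
        u,v=project(p,np.array([[*SAU[c],.03]]))[0].astype(int); m=mask(p,c)&box(u,v,34)
        q=X[m&(zs>.035)]; out=[]
        if len(q)>30:
            zt=np.percentile(q[:,2],95); t=q[q[:,2]>zt-.012]; a,e=circle(t[:,:2],.029); out+=["cup",a.round(4),e.round(4),"zt",zt.round(4)]
        b,e=circle(X[m&(zs<.022)][:,:2],.055); out+=["saucer",b.round(4),e.round(4)]
        print(c,*out)
    return p
E
python3 - <<'E'
from meas import *
carry("yellow"); r.move_pose([.4659,-.1058,.2],[np.pi,0,0]); meas(["yellow"])
carry("blue"); r.move_pose([.6379,.2975,.2],[np.pi,0,0])
p=meas(["red","blue","yellow","green"]); cv2.imwrite("pics/t2.png",cv2.resize(p["pixels"][80:320,150:520,::-1],(740,480)))
E
```

```text
yellow gap 0.0574 F 37.05468853935599
lifted gap 0.05726133930158497
set at 0.025 df 11.365592918069426
t 22.9917
yellow saucer [0.4606 0.072 ] 0.0
blue gap 0.0571 F 35.975816141290125
lifted gap 0.05675738785215965
set at 0.025 df 6.693091234937178
t 32.5333
red cup [ 0.6235 -0.3002] 0.0006 zt 0.0656 saucer [ 0.6234 -0.2999] 0.0014
blue cup [0.6362 0.1198] 0.0005 zt 0.0659 saucer [0.6364 0.1217] 0.0011
yellow cup [0.4546 0.097 ] 0.0007 zt 0.0657 saucer [0.4542 0.0976] 0.0007
green saucer [ 0.466  -0.2856] 0.0018
```

View pics/t2.png

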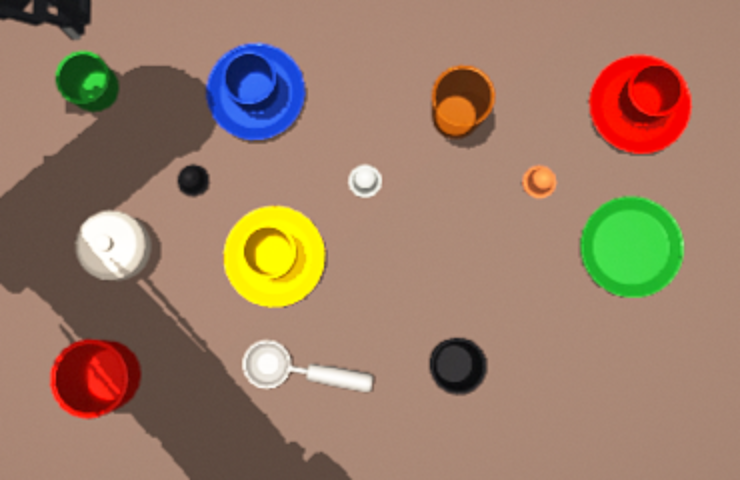

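The red (640,100), yellow (273,253) and blue (255,88) cups are centred on their saucers to within about 2 mm, and the green saucer (632,247) is free. Green goes last.

```bash
python3 - <<'E'
from meas import *
carry("green"); r.move_pose([.6379,.2975,.3],[np.pi,0,0])
p=meas(["red","blue","yellow","green"]); cv2.imwrite("pics/t3.png",cv2.resize(p["pixels"][80:320,150:520,::-1],(740,480))); print(current_time())
E
```

```text
green gap 0.0555 F 37.04516941405018
lifted gap 0.055585699544056774
set at 0.025 df 8.480466088542812
t 43.075
red cup [ 0.6237 -0.3003] 0.0005 zt 0.0652 saucer [ 0.6233 -0.2998] 0.0013
blue cup [0.6365 0.1195] 0.0006 zt 0.066 saucer [0.6366 0.1214] 0.001
yellow cup [0.4547 0.0971] 0.0007 zt 0.0661 saucer [0.4542 0.0977] 0.0007
green cup [ 0.4664 -0.286 ] 0.0006 zt 0.0651 saucer [ 0.4659 -0.2863] 0.0017
45.3333
```

View pics/t3.png

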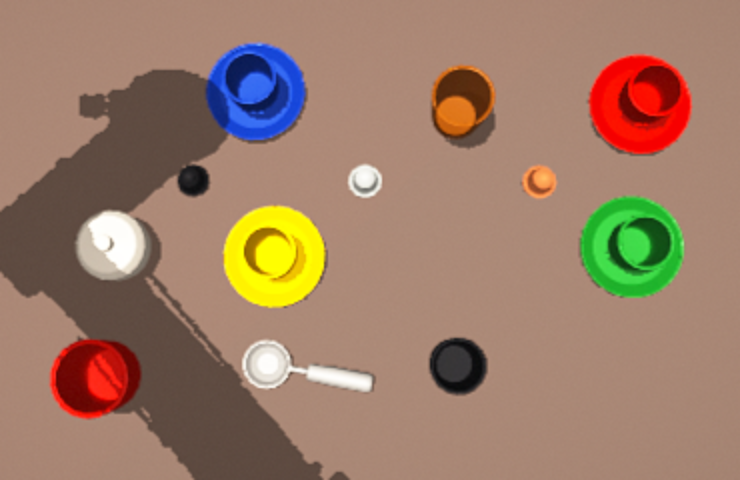

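All four cups stand centred on their own saucers, and nothing else has moved.

```bash
python3 -c "
from rig import *
print(ticket.finish_job())"
```

```text
the job is handed in; nothing more can be done
None
```

The job is handed in: each of the four cups stands upright and released on the saucer of its own colour, within about 2 mm of centre by the top camera, about 45 s into the 112 s limit; no verdict was returned.

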